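Hold a plugged bearing block on the sprung stop

TASK

Set the taper plug gauge (the one with the slender straight handle) from the wooden stand fully home in the bore of the aluminium bearing block and let go of it; then bring the block, bore end first, square and central against the sprung stop and push it in about half of the stop's travel (a steady 9 N or so), so that a colleague can clamp the block and measure to the plug. Slide the block along the bench rather than lifting it, keep the plug seated, never bottom the stop out, and leave the other gauges and tools where they are. Finish while still holding the block pressed there with the gripper: do not let go or back off.

Things in the scene. Friction and masses are not known exactly. Their poses are not given: they have to be found in the camera images.
- block: The bearing block: a loose bare aluminium bar 120 (x) x 50 (y) x 36 (z) mm, about 0.55 kg, lying flat on the bench. Origin at the centre of its underside, x along its length towards the end with the bore, z up. The other half is solid, with four small dark screw recesses on top, and can be gripped across the 50 mm width or pushed on its end.
- bore (a point): Centre of the bore's mouth on the block's top face: block frame (30, 0, 36) mm. The bore is round, 24 mm across, 30 mm deep, axis vertical.
- block_end (a point): Point on the block's bore-end face, block frame (60, 0, 22) mm: the face to press on the stop.
- taper_plug: Taper plug gauge, loose, steel, about 0.14 kg, upright in a hole of the stand. Origin at the centre of its lower tip, z up its axis. From the tip: nose 26 mm long, tapering from 14 mm across at the tip to 22; flange 32 across, 6 thick; round handle 22 across, from 32 to 72 mm. Fully home, the flange rests on the block's top, the tip 10 mm above the bench; in the stand the tip is 8 mm above it.
- taper_handle (a point): Point on the taper plug's axis in the middle of its handle, 52 mm above its tip.
- plain_plug: The other gauge in the stand, not wanted: the same flange, but a short neck and a broad round knob 40 mm across on top; 62 mm tall. Origin at z = 0 of its frame, 2 mm under its tip.
- stand: Wooden stand, fixed, 60 (x) x 160 (y) x 34 (z) mm, origin at the centre of its underside, with two 26 mm holes 30 mm deep at y = -45 and +45 mm; the plugs' flanges rest on its top. Either plug may be in either hole.
- stop: Sprung stop, fixed: grey housing 90 mm wide, 50 high, with a steel jaw plate (90 wide, 40 high, 12 thick) on two rods before it. Origin on the bench under the centre of the jaw's front face at rest; x is the way the jaw is pushed in, z up. Gap between jaw and housing: 30 mm at rest, 15 half in. A foot plate 130 wide, 8 high starts at x = 42 mm.
- jaw_face (a point): Centre of the jaw's front face, 22 mm above the bench; it moves with the jaw.
- jaw (a joint): How far the jaw is pushed in, m: 0 at rest, 0.030 bottomed out. Spring: 3 N to start it, then 0.4 N per mm, so 9 N at 0.015 and 15 N at the bottom. It springs back when let go.
- mag_stand_a: Bystander: dark magnetic base 50 x 58 x 55 mm with a steel post to 205 mm and a side arm 100 mm long, 1.5 kg. Stands beside the stop (about 190 to 220 mm to its +y side). Origin at the centre of its underside.
- mag_stand_b: Bystander: the same, with a green base, to the robot's left. Origin at the centre of its underside.
- dial: Bystander: dial indicator lying flat, 56 mm across, 20 mm high, with a 45 mm stem along +x. Origin at the centre of the case's underside.
- setting_ring: Bystander: steel setting ring lying flat, 60 mm across, 18 mm high. Origin at the centre of its underside.
- driver: Bystander: screwdriver 180 mm long lying along its x.
Not all that is in view belongs to the job. Leave any orange look-alike of the taper_plug alone.

How it is judged:
By the outcome, as a careful person would: the job done as asked, in the order asked, and still so for the second after the job is handed in, while the arm keeps its last pose, push and grip.
It also fails if it takes over 58 s, if anything falls off the work surface, if the arm or the gripper's body presses on something with over 40 N, if the wrist force passes 120 N, or if a joint passes its speed limit or range.

ROBOT

A 6-joint arm with a two-finger parallel gripper is mounted at the origin on the work surface. World frame = base frame: x ahead of the robot, y to its left, z up, the work surface at z = 0. Lengths are in mm, angles in rad, forces in N, time in s.
With the tool pointing down it reaches from about 275 to 750 mm from the base axis. Payload 10.2 kg.
Tool frame: the origin (TCP) lies at the very end of the fingers, on their centre line; the grasp point (between the pads) lies 19 mm behind it (ctrl.grip_depth is the distance from the TCP to the grasp point, in mm); z points along the fingers, x is the direction in which the jaws open and shut, and the axes are right-handed (so a half turn about z gives the same grasp; the last joint's range is limited). The gripper opens to 85 mm and grips with 20 to 120 N. Pads are 22 mm wide; open, the fingers measure 114 mm over their backs; the gripper's body (76 mm by 85 mm) begins 54 mm behind the grasp point. The pads swing forward as they close: fully open they stand 13 mm farther back than shut.
Start: joints at [-1.517, 0.313, 1.498, -0, 1.331, -0.223], TCP at [143.458, -505.026, 231.294] pointing down, gripper open.
Joint ranges: [-2.94, 2.94], [-0.97, 2.17], [0.19, 2.56], [-1.23, 4.37], [0.02, 3.11], [-2.88, 2.88]. Speed limits (rad/s): [2.39, 2.39, 3.01, 3.14, 3.14, 3.14].

INTERFACE

Orientations are given as a unit quaternion [w, x, y, z].
In Python, from rig import ctrl gives the robot as it stands.
- The arm moves only by the tool play_rows, never from a script. Its argument "motion" is a list of rows, each a list of 2 entries, a list of its own where there are three numbers: the shift along the tool's x, y, z in mm, then the turn, a rotation vector about the tool's x, y, z in degrees. A call has 1 to 20 rows; each row shifts and turns the commanded pose from where the row before left it, along the tool's axes as they then stand; what a row does not reach is not made up. A row lasts 1/12 s, in which the tool goes at most 41.7 mm and 7.16 degrees, less where a joint would pass 70% of its speed; a pose out of reach is approached as far as the arm can. A call with a gripper value outside its range is refused whole. "fingers" is the finger opening in mm, from 0 to 85.4, set as the call begins (left out, the last holds). The fingers move at their own pace and stop on an object; "squeeze" is the grip in N (left out, the last holds). Time passes only in rows, so rows that do not move let the fingers close. It gives the time, the measured TCP pose, the force and the opening at its end, in the units of the state.
- ctrl.sense(): the state, without advancing time (a new reading comes with each control period).
- ctrl.capture(name): name is "side" or "top"; returns the picture (384x512x3 uint8, red, green, blue); there is no depth.
- ctrl.get_calibration(name): a dict with "K" (3x3 intrinsics, pixels), "k1" (the pictures are not rectified: a ray, as slopes to the right and down, at radius r is drawn at 1 + k1 r^2 times it, then the intrinsics apply), "R" (3x3) and "t" (3): a world point X has camera coordinates R X + t. Camera axes: x right, y down, z forward; pixel columns grow to the right and rows downward; lengths in mm; the calibration is good to about 2 mm. A picture is of the moment at which its call begins. get_calibration takes no time and is no camera call.
- ctrl.finish_job(): hands the job in, once; it reports no verdict.
Trained networks look in the newest picture that a camera, given by its name, has taken for a name from the list of things; names that differ only in an ending like _2 or _b are one class to them, and where a whole thing is asked for, a point or a joint stands for the part that bears it (a point fixed in the world has none). Each returns a list of dicts, best first, with "p" (0 to 1); they miss things now and then, are a little off and sometimes report something else, mostly with a low value. They report only what shows in the picture. A call takes as long as a camera call. They do not tell look-alikes from the thing itself.
- ctrl.spot_in(camera, name): "position" ([column, row] as shares, 0 to 1, of the picture: columns of its width, rows of its height, amid what is visible of it).
The state is a dict: "time_s": time; "joints": joint angles; "dq": joint speeds; "tau": joint torques, N m; "eef_pos": TCP position; "ee_rot": TCP orientation; "force": force on the tool from outside, world axes, zero at the start; "wrist_torque": the same for the moment, N m; "grip_width": opening from 0.0 (shut) to 1.0 (fully open).
Only numpy, scipy, OpenCV 4.12 (cv2) and the standard library are available. Lean on these libraries where they do the work, as an engineer would, in place of code of your own. Each camera call takes 0.05 s, during which the arm holds its last target. There are 200 camera calls.

## Working session

There is one attempt and no reset: what is moved stays moved. The work goes in short steps, Python scripts to look and compute and a tool call to move; the robot and the scene stay as the last step left them, time stands still between calls to the robot, and variables do not carry over. Pictures are saved under pics/ and viewed, about 8 in all and at most 12, crops included, and the job is handed in when it is done.

Besides the shell and the picture viewer there is one more tool, called after "Call:" as name(argument=value, ...) on one line, values as JSON. play_rows: Moves the arm, as the interface text tells. Its arguments: {"type":"object","properties":{"motion":{"type":"array"},"fingers":{"type":"number"},"squeeze":{"type":"number"}},"required":["motion"]}

```bash
mkdir -p pics; cat > h.py <<'E'
import numpy as np, cv2
from scipy.spatial.transform import Rotation as Rn
from rig import ctrl
def cal(n):
    c=ctrl.get_calibration(n); return [np.array(c[k],float) for k in ("K","R","t")]+[float(c["k1"])]
def proj(n,X):
    K,R,t,k=cal(n); c=np.atleast_2d(X)@R.T+t; s=c[:,:2]/c[:,2:]; s=s*(1+k*(s**2).sum(1,keepdims=True))
    return s@K[:2,:2].T+K[:2,2]
def ray(n,uv):
    K,R,t,k=cal(n); d=np.linalg.solve(K,[uv[0],uv[1],1])[:2]; s=d.copy()
    for _ in range(30): s=d/(1+k*(s@s))
    return -R.T@t, R.T@np.array([s[0],s[1],1])
def onz(n,uv,z):
    o,d=ray(n,uv); return o+d*(z-o[2])/d[2]
def tri(a,ua,b,ub):
    o1,d1=ray(a,ua);o2,d2=ray(b,ub)
    s=np.linalg.lstsq(np.c_[d1,-d2],o2-o1,rcond=None)[0]; p,q=o1+s[0]*d1,o2+s[1]*d2
    return (p+q)/2,np.linalg.norm(p-q)
def grab(n,f=None):
    im=ctrl.capture(n)
    if f: cv2.imwrite("pics/"+f,im[:,:,::-1])
    return im
def spot(n,name):
    return [(round(d["p"],2),np.round(np.array(d["position"])*[512,384],1)) for d in ctrl.spot_in(n,name)]
E
python3 - <<'E'
from h import *
for n in ("top","side"):
    grab(n,n+"0.png"); print(n,np.round(-cal(n)[1].T@cal(n)[2]))
    for o in ("block","bore","block_end","taper_plug","taper_handle","plain_plug","stand","stop","jaw_face","mag_stand_a","dial","setting_ring","driver"):
        print(o,[(p,u.tolist(),onz(n,u,0).round()[:2].tolist()) for p,u in spot(n,o)[:3]])
s=ctrl.sense();print(s)
E
```

```text
top [ 332.   40. 1079.]
block [(0.94, [272.8, 192.9], [533.0, -26.0])]
bore [(0.84, [269.9, 191.1], [539.0, -17.0]), (0.24, [247.5, 152.0], [670.0, 50.0])]
block_end [(0.56, [268.1, 192.2], [536.0, -11.0])]
taper_plug [(0.53, [359.2, 185.5], [548.0, -301.0])]
taper_handle [(0.47, [357.6, 216.1], [451.0, -287.0])]
plain_plug [(0.7, [385.7, 185.2], [546.0, -385.0])]
stand [(0.62, [367.8, 191.9], [527.0, -326.0]), (0.29, [356.0, 187.2], [543.0, -290.0])]
stop [(0.78, [241.3, 136.6], [723.0, 69.0])]
jaw_face [(0.48, [250.3, 151.1], [673.0, 41.0])]
mag_stand_a [(0.81, [184.4, 163.4], [639.0, 254.0]), (0.58, [118.8, 243.1], [392.0, 452.0])]
dial [(0.57, [297.7, 138.0], [713.0, -115.0])]
setting_ring [(0.77, [314.5, 239.9], [382.0, -148.0])]
driver [(0.87, [161.0, 234.9], [413.0, 324.0]), (0.43, [305.6, 237.0], [392.0, -121.0])]
side [ 350. -703.  857.]
block [(0.9, [259.7, 225.9], [530.0, -4.0])]
bore [(0.55, [261.2, 226.7], [533.0, -8.0])]
block_end [(0.74, [258.4, 226.2], [526.0, -4.0])]
taper_plug [(0.75, [292.8, 289.3], [555.0, -228.0]), (0.59, [261.1, 307.0], [465.0, -253.0])]
taper_h
[... 760 characters left out ...]
])]
{'time_s': 1.4, 'joints': array([-1.51742053e+00,  3.12907754e-01,  1.49765079e+00,  4.97383092e-07,
        1.33097916e+00, -2.23410846e-01]), 'dq': array([-5.13536189e-05, -4.37115584e-04,  1.62540485e-03,  1.72241571e-03,
        1.11783076e-04,  3.21325445e-04]), 'tau': array([-3.31892288e-04, -4.12167549e+01, -2.59899026e+01, -2.30680698e-04,
        4.64977456e-04,  2.88363799e-05]), 'eef_pos': array([ 143.44923109, -505.05317281,  231.30875171]), 'ee_rot': array([ 2.08495956e-05,  7.97892817e-01, -6.02799347e-01,  1.78908949e-05]), 'force': array([-0.44576653, -0.1959823 , -0.24404969]), 'wrist_torque': array([0.04057364, 0.00236172, 0.07690995]), 'grip_width': 0.9986114127016248}
```

```bash
ls -la .; ls pics
```

```text
total 16
drwxr-xr-x  3 agent agent 4096 Dec  4 16:01 .
drwxr-xr-x 23 root  root  4096 Dec  4 16:01 ..
-rw-r--r--  1 agent agent 1002 Dec  4 16:01 h.py
drwxr-xr-x  2 agent agent 4096 Dec  4 16:01 pics
side0.png
top0.png
```

```bash
python3 - <<'E'
import cv2,numpy as np
a=cv2.imread("pics/top0.png")[110:270,220:420]
cv2.imwrite("pics/c_top.png",cv2.resize(a,None,fx=3.7,fy=3.7,interpolation=cv2.INTER_CUBIC))
b=cv2.imread("pics/side0.png")[170:360,200:400]
cv2.imwrite("pics/c_side.png",cv2.resize(b,None,fx=3.1,fy=3.1,interpolation=cv2.INTER_CUBIC))
E
```

```text
(no output)
```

View pics/c_top.png

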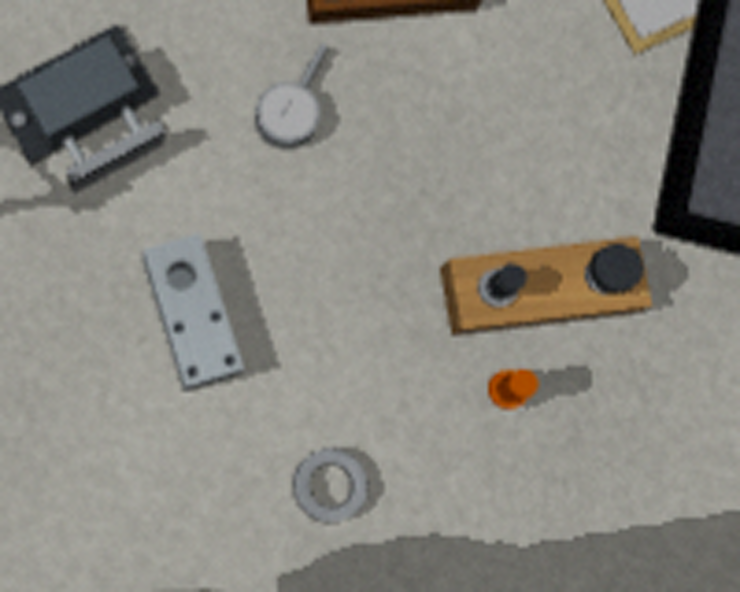

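View pics/c_side.png

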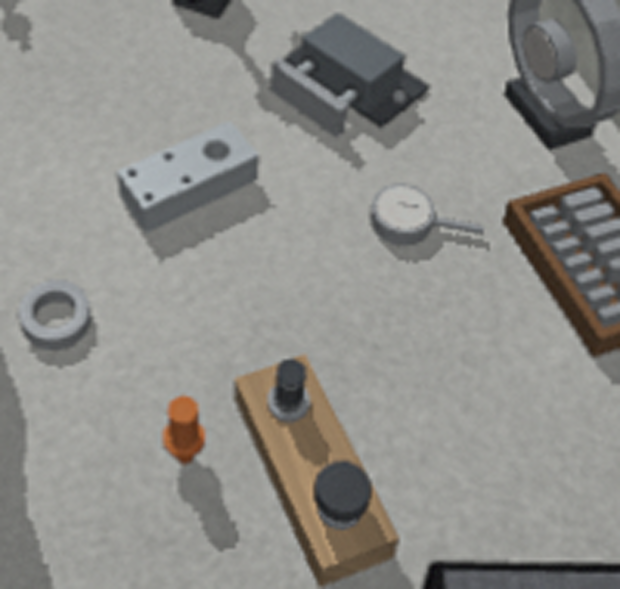

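```bash
cat > fit.py <<'E'
from h import *
from scipy.optimize import minimize
from scipy.ndimage import map_coordinates
def seg(a,b,n=40): return np.linspace(a,b,n)
def rect(x0,x1,y0,y1,z): 
    c=[(x0,y0,z),(x1,y0,z),(x1,y1,z),(x0,y1,z)]; return np.vstack([seg(c[i],c[(i+1)%4]) for i in range(4)])
def circ(x,y,r,z): 
    a=np.linspace(0,2*np.pi,60,endpoint=False); return np.c_[x+r*np.cos(a),y+r*np.sin(a),0*a+z]
BLOCK=np.vstack([rect(-60,60,-25,25,36),circ(30,0,12,36)])
STAND=rect(-30,30,-80,80,34)
JAW=np.vstack([rect(0,12,-45,45,42),seg((0,-45,2),(0,45,2))])
HOUS=rect(42,42,-45,45,50)
PLUG=np.vstack([circ(0,0,11,72),circ(0,0,16,32)])
def place(M,p,z=0):
    c,s=np.cos(p[2]),np.sin(p[2]); return np.c_[p[0]+c*M[:,0]-s*M[:,1],p[1]+s*M[:,0]+c*M[:,1],M[:,2]+z]
def gmag(im,s):
    g=cv2.GaussianBlur(im.astype(np.float32),(0,0),s)
    return sum(np.hypot(cv2.Sobel(g[:,:,k],5,1,0),cv2.Sobel(g[:,:,k],5,0,1)) for k in range(3))
def fit(ims,M,p0,z=0,free=(1,1,1)):
    p=np.array(p0,float); sc=np.array([1,1,.01])*free
    for s in (2,1.2,.7):
        G={n:gmag(im,s) for n,im in ims.items()}
        def f(d):
            X=place(M,p+d*sc,z); v=0
            for n in G:
                u=proj(n,X); v-=map_coordinates(G[n],[u[:,1],u[:,0]],order=1).mean()/G[n].std()
            return v
        best=min((minimize(f,d0,method="Nelder-Mead",options=dict(initial_simplex=np.vstack([d0,d0+3*np.eye(3)]))) for d0 in (np.zeros(3),np.array([4,-4,3.]),np.array([-4,4,-3.]))),key=lambda r:r.fun)
        p=p+best.x*sc
    return p,best.fun
def over(ims,Ms,f,crop):
    out=[]
    for n,im in ims.items():
        x0,y0,w,h,k=crop[n]; o=cv2.resize(np.ascontiguousarray(im[y0:y0+h,x0:x0+w,::-1]),None,fx=k,fy=k,interpolation=cv2.INTER_CUBIC)
        for X in Ms:
            for u in proj(n,X): cv2.circle(o,tuple(int(round(v)) for v in (u+.5-[x0,y0])*k-.5),0,(0,0,255),-1)
        out.append(o)
    h=max(o.shape[0] for o in out)
    cv2.imwrite("pics/"+f,np.hstack([cv2.copyMakeBorder(o,0,h-o.shape[0],0,0,0) for o in out]))
E
cat > m0.py <<'E'
from fit import *
ims={n:cv2.imread(f"pics/{n}0.png")[:,:,::-1] for n in ("top","side")}
T=lambda x,y:((x+.5)/3.7-.5+220,(y+.5)/3.7-.5+110); S=lambda x,y:((x+.5)/3.1-.5+200,(y+.5)/3.1-.5+170)
def clk(M,t,s):
    pts=[onz("top",T(*c),z) for c,z in t]; q=[onz("side",S(*c),z) for c,z in s]; return np.round(pts,1)[:,:2],np.round(q,1)[:,:2]
bt,bs=clk(0,[((181,275),36),((211,380),36)],[((217,149),36),((133,193),36)])
print("bore, backend",bt.tolist(),bs.tolist())
st,ss=clk(0,[((455,263),34),((637,240),34),((650,305),34),((460,332),34)],[((236,382),34)])
print("stand",st.tolist(),ss.tolist())
jt,js=clk(0,[((72,180),42),((165,127),42)],[((273,62),42),((345,108),42)])
print("jaw",jt.tolist(),js.tolist())
print("plug",clk(0,[((513,277),80),((500,287),40)],[((291,366),80),((289,402),40)]))
def start(a,b,off): # from point at +off ahead, back point
    d=(a-b)/np.linalg.norm(a-b); return [*(a-off*d),np.arctan2(d[1],d[0])]
b0=start((bt[0]+bs[0])/2,(bt[1]+bs[1])/2,30)
j=(jt+js)/2; jd=j[0]-j[1]; jl=np.arctan2(jd[1],jd[0])-np.pi/2; j0=[*j.mean(0),jl]
s0=[*st.mean(0),np.arctan2(*(st[0]-st[1])[::-1])-np.pi/2]
R={}
for nm,M,p0 in (("block",BLOCK,b0),("stand",STAND,s0),("jaw",np.vstack([JAW,HOUS]),j0)):
    for k in (ims,{"top":ims["top"]},{"side":ims["side"]}):
        p,v=fit(k,M,p0); print(nm,list(k),np.round(p,3),round(v,2))
        if len(k)==2:R[nm]=p
h=place(np.array([[0,45,0.]]),R["stand"])[0]
print("hole",h,"start",s0)
for k in (ims,{"top":ims["top"]},{"side":ims["side"]}):
    p,v=fit(k,PLUG,[h[0],h[1],0],8,(1,1,0)); print("plug",p.round(1),round(v,2))
    if len(k)==2:R["plug"]=p
np.save("R.npy",R,allow_pickle=True)
over(ims,[place(BLOCK,R["block"]),place(STAND,R["stand"]),place(np.vstack([JAW,HOUS]),R["jaw"]),place(PLUG,R["plug"],8)],"ov.png",{"top":(220,110,180,110,2.2),"side":(220,165,125,180,3.0)})
E
python3 m0.py
```

```text
bore, backend [[554.7, -11.6], [466.2, -32.6]] [[557.7, -11.8], [471.4, -40.8]]
stand [[558.0, -240.5], [572.8, -394.0], [517.3, -398.5], [499.7, -239.7]] [[504.2, -245.1]]
jaw [[637.7, 76.7], [681.7, -3.0]] [[640.9, 76.3], [686.4, -1.3]]
plug (array([[ 535.2, -273.2],
       [ 535.2, -274.3]]), array([[ 538.6, -269.3],
       [ 536.7, -276. ]]))
block ['top', 'side'] [ 5.27307e+02 -2.08840e+01  2.76000e-01] -5.13Traceback (most recent call last):
  File "m0.py", line 21, in <module>
    p,v=fit(k,M,p0); print(nm,list(k),np.round(p,3),round(v,2))
        ~~~^^^^^^^^
  File "fit.py", line 28, in fit
    best=min((minimize(f,d0,method="Nelder-Mead",options=dict(initial_simplex=np.vstack([d0,d0+3*np.eye(3)]))) for d0 in (np.zeros(3),np.array([4,-4,3.]),np.array([-4,4,-3.]))),key=lambda r:r.fun)
  File "fit.py", line 28, in <genexpr>
    best=min((minimize(f,d0,method="Nelder-Mead",options=dict(initial_simplex=np.vstack([d0,d0+3*np.eye(3)]))) for d0 in (np.zeros(3),np.array([4,-4,3.]),np.array([-4,4,-3.]))),key=lambda r:r.fun)
              ~~~~~~~~^^^^^^^^^^^^^^^^^^^^^^^^^^^^^^^^^^^^^^^^^^^^^^^^^^^^^^^^^^^^^^^^^^^^^^^^^^^^^^^^^^^^^^^^
    res = _minimize_neldermead(fun, x0, args, callback, bounds=bounds,
                               **options)
    fxr = func(xr)
    fx = function(np.copy(x), *(wrapper_args + args))
  File "fit.py", line 26, in f
    u=proj(n,X); v-=map_coordinates(G[n],[u[:,1],u[:,0]],order=1).mean()/G[n].std()
  File "h.py", line 7, in proj
    K,R,t,k=cal(n); c=np.atleast_2d(X)@R.T+t; s=c[:,:2]/c[:,2:]; s=s*(1+k*(s**2).sum(1,keepdims=True))
            ~~~^^^
  File "h.py", line 5, in cal
    c=ctrl.get_calibration(n); return [np.array(c[k],float) for k in ("K","R","t")]+[float(c["k1"])]
ValueError: time passes only in moves, steps and waits
```

```bash
sed -i 's/^def cal/import functools\n@functools.lru_cache(None)\ndef cal/' h.py; python3 m0.py; python3 -c "
from h import *;print(ctrl.sense()['time_s'])"
```

```text
bore, backend [[554.7, -11.6], [466.2, -32.6]] [[557.7, -11.8], [471.4, -40.8]]
stand [[558.0, -240.5], [572.8, -394.0], [517.3, -398.5], [499.7, -239.7]] [[504.2, -245.1]]
jaw [[637.7, 76.7], [681.7, -3.0]] [[640.9, 76.3], [686.4, -1.3]]
plug (array([[ 535.2, -273.2],
       [ 535.2, -274.3]]), array([[ 538.6, -269.3],
       [ 536.7, -276. ]]))
block ['top', 'side'] [ 5.27307e+02 -2.08840e+01  2.76000e-01] -5.13
block ['top'] [ 5.27138e+02 -2.05850e+01  2.77000e-01] -2.09
block ['side'] [ 5.27453e+02 -2.10940e+01  2.74000e-01] -3.05
stand ['top', 'side'] [ 5.33939e+02 -3.18738e+02  8.60000e-02] -5.31
stand ['top'] [ 5.33650e+02 -3.09193e+02  8.40000e-02] -2.9
stand ['side'] [ 5.41066e+02 -3.18608e+02  8.80000e-02] -2.82
jaw ['top', 'side'] [6.59659e+02 3.64770e+01 5.02000e-01] -5.22
jaw ['top'] [667.586  19.252   0.682] -2.66
jaw ['side'] [6.59942e+02 3.72880e+01 4.91000e-01] -2.83
hole [ 530.07708996 -273.90451842    0.        ] start [np.float64(536.9499999999999), np.float64(-318.175), np.float64(0.09611982237719685)]
plug [ 536.6 -274.1    0. ] -4.47
plug [ 529.4 -263.5    0. ] -2.31
plug [ 536.4 -274.9    0. ] -2.49
1.4
```

View pics/ov.png

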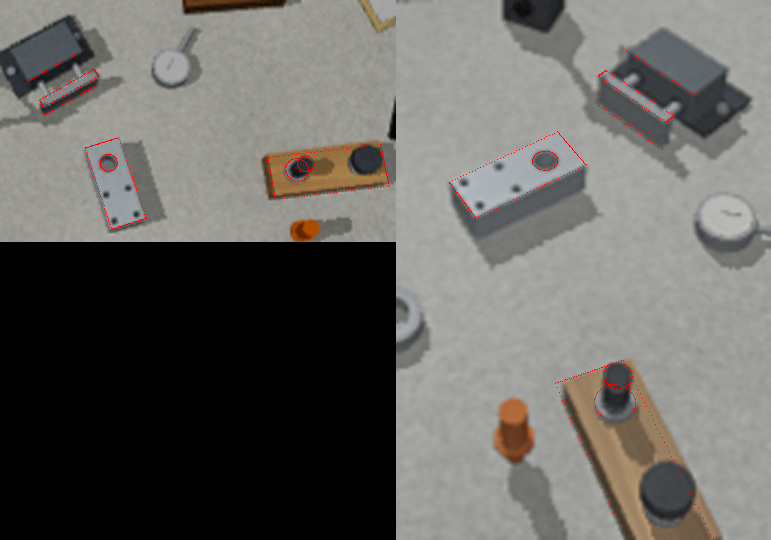

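```bash
cat >> h.py <<'E'
def rel(target,yaw=None):
    s=ctrl.sense(); w,x,y,z=s["ee_rot"]; R=Rn.from_quat([x,y,z,w]).as_matrix()
    d=R.T@(np.array(target)-s["eef_pos"]); print("t",round(s["time_s"],2),"tcp",s["eef_pos"].round(1),"xang",round(float(np.arctan2(R[1,0],R[0,0])),4),"zax",R[:,2].round(3),"F",s["force"].round(1),"grip",round(s["grip_width"]*85.4,1),"shift",d.round(1))
    return d
E
python3 -c "
from h import *
d=rel([536.6,-274.1,231.3]);print(d/20)"
```

```text
t 1.4 tcp [ 143.4 -505.1  231.3] xang -1.294 zax [ 0. -0. -1.] F [-0.4 -0.2 -0.2] grip 85.3 shift [-114.7 -441.3   -0. ]
[-5.73640305e+00 -2.20649251e+01 -1.28589756e-04]
```

Call:
play_rows(motion=[[[-5.7,-22,0],[0,0,0]],[[-5.7,-22,0],[0,0,0]],[[-5.7,-22,0],[0,0,0]],[[-5.7,-22,0],[0,0,0]],[[-5.7,-22,0],[0,0,0]],[[-5.7,-22,0],[0,0,0]],[[-5.7,-22,0],[0,0,0]],[[-5.7,-22,0],[0,0,0]],[[-5.7,-22,0],[0,0,0]],[[-5.7,-22,0],[0,0,0]],[[-5.7,-22,0],[0,0,0]],[[-5.7,-22,0],[0,0,0]],[[-5.7,-22,0],[0,0,0]],[[-5.7,-22,0],[0,0,0]],[[-5.7,-22,0],[0,0,0]],[[-5.7,-22,0],[0,0,0]],[[-5.7,-22,0],[0,0,0]],[[-5.7,-22,0],[0,0,0]],[[-5.7,-22,0],[0,0,0]],[[0,0,0],[0,0,0]]], fingers=50)

```text
time_s: 3.07
eef_pos: [518.3, -284.5, 231.0]
ee_rot: [-0.0, 0.799, -0.602, 0.0]
force: [0.0, 0.1, 0.2]
grip_width: 0.583
```

```bash
python3 -c "
from h import *
rel([536.6,-274.1,110])"
```

```text
t 3.07 tcp [ 518.3 -284.5  231. ] xang -1.291 zax [ 0.001  0.001 -1.   ] F [0.  0.1 0.2] grip 49.8 shift [ -4.9 -20.4 121. ]
```

Call:
play_rows(motion=[[[-3.2,-11.6,20],[0,0,0]],[[-3.2,-11.7,20],[0,0,0]],[[0,0,20],[0,0,0]],[[0,0,20],[0,0,0]],[[0,0,20],[0,0,0]],[[0,0,21],[0,0,0]],[[0,0,0],[0,0,0]],[[0,0,0],[0,0,0]]])

```text
time_s: 3.73
eef_pos: [536.1, -274.2, 110.1]
ee_rot: [0.0, 0.798, -0.603, -0.001]
force: [-0.9, 0.3, 0.9]
grip_width: 0.585
```

```bash
python3 - <<'E'
from fit import *
rel([536.6,-274.1,47])
ims={n:grab(n,n+"1.png") for n in("top","side")}
p=ctrl.sense()["eef_pos"]
X=np.vstack([seg(p,p+[0,0,80]),place(PLUG,[536.6,-274.1,0],8)])
over(ims,[X],"ov1.png",{"top":(310,150,80,80,4.8),"side":(250,230,90,100,4.4)})
E
```

```text
t 3.73 tcp [ 536.1 -274.2  110.1] xang -1.2943 zax [-0.001  0.001 -1.   ] F [-0.9  0.3  0.9] grip 50.0 shift [ 0.1 -0.5 63.1]
```

View pics/ov1.png

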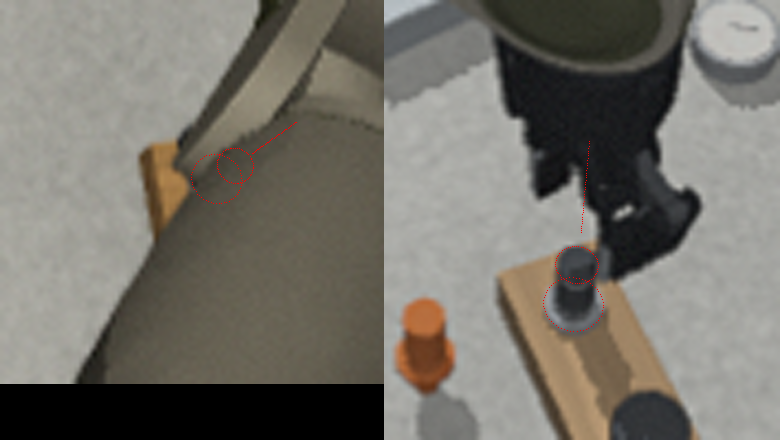

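Call:
play_rows(motion=[[[0,0,12],[0,0,0]],[[0,0,12],[0,0,0]],[[0,0,12],[0,0,0]],[[0,0,12],[0,0,0]],[[0,0,10],[0,0,0]],[[0,0,5],[0,0,0]],[[0,0,0],[0,0,0]],[[0,0,0],[0,0,0]]])

```text
time_s: 4.5
eef_pos: [536.7, -274.2, 47.2]
ee_rot: [0.0, 0.798, -0.603, -0.0]
force: [0.2, -0.4, -0.2]
grip_width: 0.587
```

Call:
play_rows(motion=[[[0,0,0],[0,0,0]],[[0,0,0],[0,0,0]],[[0,0,0],[0,0,0]],[[0,0,0],[0,0,0]],[[0,0,0],[0,0,0]],[[0,0,0],[0,0,0]],[[0,0,0],[0,0,0]],[[0,0,0],[0,0,0]]], fingers=10, squeeze=30)

```text
time_s: 5.17
eef_pos: [536.9, -274.3, 48.0]
ee_rot: [0.0, 0.798, -0.603, 0.001]
force: [0.1, 0.3, 6.6]
grip_width: 0.247
```

Call:
play_rows(motion=[[[0,0,-4],[0,0,0]],[[0,0,-6],[0,0,0]],[[0,0,-10],[0,0,0]],[[0,0,-12],[0,0,0]],[[0,0,-12],[0,0,0]],[[0,0,-12],[0,0,0]],[[0,0,-10],[0,0,0]],[[0,0,-4],[0,0,0]],[[0,0,0],[0,0,0]],[[0,0,0],[0,0,0]]])

```text
time_s: 6.0
eef_pos: [536.5, -274.0, 117.1]
ee_rot: [-0.0, 0.798, -0.603, -0.0]
force: [-0.3, 0.3, -1.2]
grip_width: 0.248
```

```bash
python3 - <<'E'
from fit import *
p=ctrl.sense()["eef_pos"]; rel([556.2,-12.7,117])
im=grab("side","side2.png")
np.set_printoptions(suppress=True)
for n in("taper_handle","taper_plug"):print(spot("side",n))
print(proj("side",[[p[0],p[1],p[2]+5],[p[0],p[1],p[2]-47]]))
X=place(np.vstack([circ(0,0,16,32),circ(0,0,16,26),circ(0,0,7,0)]),[*p[:2],0],p[2]-39)
over({"side":im},[X],"ov2.png",{"side":(240,200,110,100,5)})
E
```

```text
t 6.0 tcp [ 536.5 -274.   117.1] xang -1.294 zax [-0.  0. -1.] F [-0.3  0.3 -1.2] grip 21.2 shift [-2.46e+02 -9.03e+01  2.00e-01]
[(0.79, array([259.1, 307.7])), (0.57, array([292.4, 285. ])), (0.33, array([217.4, 268. ]))]
[(0.61, array([258.5, 309.6])), (0.57, array([292.6, 277. ]))]
[[294.22518583 279.64382367]
 [293.11403191 291.9507339 ]]
```

View pics/ov2.png

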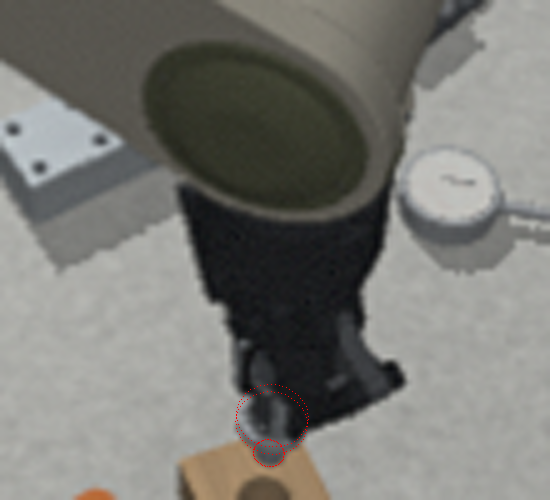

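Call:
play_rows(motion=[[[-6,-2.3,0],[0,0,0]],[[-14,-5.1,0],[0,0,0]],[[-14,-5.1,0],[0,0,0]],[[-14,-5.1,0],[0,0,0]],[[-14,-5.1,0],[0,0,0]],[[-14,-5.1,0],[0,0,0]],[[-14,-5.1,0],[0,0,0]],[[-14,-5.1,0],[0,0,0]],[[-14,-5.1,0],[0,0,0]],[[-14,-5.1,0],[0,0,0]],[[-14,-5.1,0],[0,0,0]],[[-14,-5.1,0],[0,0,0]],[[-14,-5.1,0],[0,0,0]],[[-14,-5.1,0],[0,0,0]],[[-14,-5.1,0],[0,0,0]],[[-14,-5.1,0],[0,0,0]],[[-14,-5.1,0],[0,0,0]],[[-12,-4.7,0],[0,0,0]],[[-4,-1.8,0],[0,0,0]],[[0,0,0],[0,0,0]]])

```text
time_s: 7.82
eef_pos: [556.4, -11.6, 117.3]
ee_rot: [-0.0, 0.798, -0.602, 0.0]
force: [0.4, 0.1, -0.7]
grip_width: 0.245
```

Call:
play_rows(motion=[[[0,0,8],[0,0,0]],[[0,0,12],[0,0,0]],[[0,0,10],[0,0,0]],[[0,0,5],[0,0,0]],[[0,0,0],[0,0,0]],[[0,0,0],[0,0,0]]])

```text
time_s: 8.32
eef_pos: [556.3, -13.1, 82.1]
ee_rot: [0.0, 0.798, -0.603, -0.0]
force: [0.8, 0.6, -0.9]
grip_width: 0.247
```

```bash
python3 - <<'E'
from fit import *
p=ctrl.sense()["eef_pos"]; rel([556.2,-12.7,49])
im=grab("side","side3.png")
b,_=fit({"side":im},BLOCK,[527.3,-20.9,.276]);print(b)
X=place(np.vstack([circ(0,0,16,32),circ(0,0,7,0)]),[*p[:2],0],p[2]-39)
over({"side":im},[X,place(circ(30,0,12,36),[527.3,-20.9,.276])],"ov3.png",{"side":(220,170,90,90,6)})
E
```

```text
t 8.32 tcp [556.3 -13.1  82.1] xang -1.2944 zax [-0.  0. -1.] F [ 0.8  0.6 -0.9] grip 21.1 shift [-0.4  0.  33.1]
[ 5.27509978e+02 -2.11337716e+01  2.72573301e-01]
```

View pics/ov3.png

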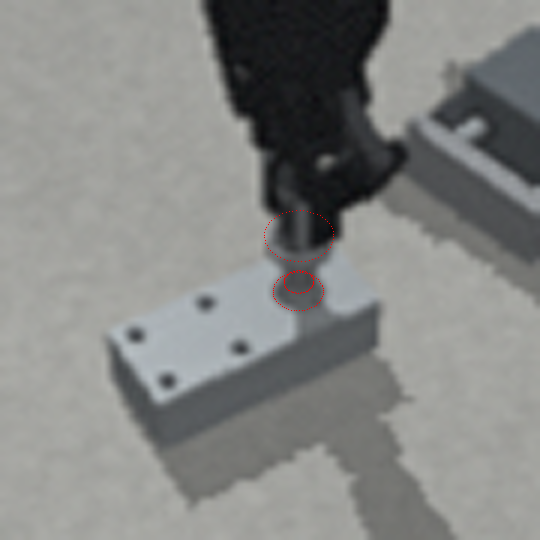

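Call:
play_rows(motion=[[[0,0,4],[0,0,0]],[[0,0,4],[0,0,0]],[[0,0,4],[0,0,0]],[[0,0,4],[0,0,0]],[[0,0,4],[0,0,0]],[[0,0,4],[0,0,0]],[[0,0,0],[0,0,0]],[[0,0,0],[0,0,0]]])

```text
time_s: 9.03
eef_pos: [556.3, -12.7, 58.1]
ee_rot: [0.0, 0.798, -0.603, -0.0]
force: [0.1, 0.0, -1.5]
grip_width: 0.245
```

Call:
play_rows(motion=[[[0,0,2],[0,0,0]],[[0,0,2],[0,0,0]],[[0,0,2],[0,0,0]],[[0,0,0],[0,0,0]],[[0,0,0],[0,0,0]]])

```text
time_s: 9.45
eef_pos: [556.3, -12.7, 52.2]
ee_rot: [0.0, 0.798, -0.603, -0.0]
force: [0.3, 0.5, -1.3]
grip_width: 0.249
```

Call:
play_rows(motion=[[[0,0,1],[0,0,0]],[[0,0,1],[0,0,0]],[[0,0,0.7],[0,0,0]],[[0,0,0],[0,0,0]],[[0,0,0],[0,0,0]]])

```text
time_s: 9.87
eef_pos: [556.4, -12.7, 50.0]
ee_rot: [-0.0, 0.798, -0.603, 0.0]
force: [-1.7, -0.3, 4.4]
grip_width: 0.248
```

Call:
play_rows(motion=[[[0,0,0.5],[0,0,0]],[[0,0,0],[0,0,0]],[[0,0,0],[0,0,0]]])

```text
time_s: 10.12
eef_pos: [556.5, -12.8, 50.0]
ee_rot: [-0.0, 0.798, -0.603, 0.0]
force: [-4.8, -0.0, 9.7]
grip_width: 0.249
```

Call:
play_rows(motion=[[[0,0,0],[0,0,0]],[[0,0,0],[0,0,0]],[[0,0,0],[0,0,0]],[[0,0,0],[0,0,0]],[[0,0,0],[0,0,0]],[[0,0,0],[0,0,0]],[[0,0,-8],[0,0,0]],[[0,0,-16],[0,0,0]],[[0,0,-20],[0,0,0]],[[0,0,-20],[0,0,0]],[[0,0,-20],[0,0,0]],[[0,0,-16],[0,0,0]],[[0,0,0],[0,0,0]]], fingers=70)

```text
time_s: 11.2
eef_pos: [557.8, -13.0, 152.9]
ee_rot: [-0.001, 0.798, -0.603, 0.003]
force: [-0.9, -0.2, 1.0]
grip_width: 0.822
```

```bash
python3 - <<'E'
from fit import *
b=np.array([527.3,-20.9,.276])
g=b[:2]-38*np.array([np.cos(b[2]),np.sin(b[2])]); rel([*g,149])
im=grab("side","side4.png")
p,_=fit({"side":im},rect(-60,60,-25,25,36),b);print(p)
q=place(np.array([[30,0,0.]]),b)[0]; pl,v=fit({"side":im},PLUG,[q[0],q[1],0],10,(1,1,0));print("plug",pl,v)
over({"side":im},[place(rect(-60,60,-25,25,36),p),place(PLUG,[q[0],q[1],0],10)],"ov4.png",{"side":(220,170,90,90,6)})
E
```

```text
t 11.2 tcp [557.8 -13.  152.9] xang -1.2938 zax [ 0.006 -0.001 -1.   ] F [-0.9 -0.2  1. ] grip 70.2 shift [-0.8 69.5  3.5]
[ 5.27026058e+02 -2.12146649e+01  2.84901994e-01]
plug [556.39024891 -16.09460464   0.        ] -3.7877509593963623
```

View pics/ov4.png

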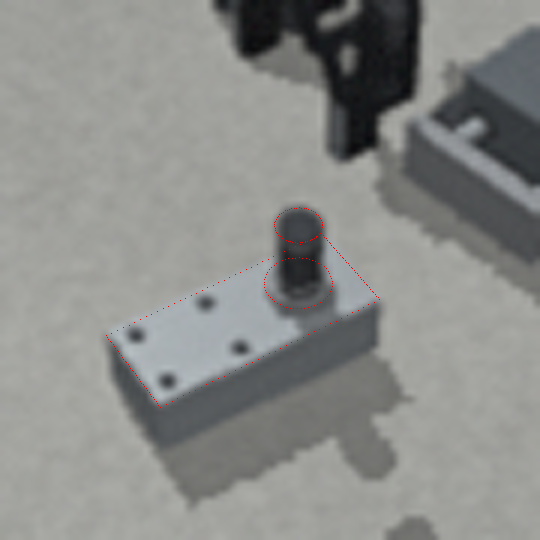

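Call:
play_rows(motion=[[[0,8,0],[0,0,0]],[[0,16,0],[0,0,0]],[[0,20,0],[0,0,0]],[[0,16,0],[0,0,0]],[[0,8,8],[0,0,0]],[[0,0,16],[0,0,0]],[[0,0,20],[0,0,0]],[[0,0,20],[0,0,0]],[[0,0,20],[0,0,0]],[[0,0,16],[0,0,0]],[[0,0,0],[0,0,0]],[[0,0,0],[0,0,0]]], fingers=76)

```text
time_s: 12.25
eef_pos: [489.9, -31.2, 48.3]
ee_rot: [0.0, 0.798, -0.603, -0.001]
force: [0.2, 0.6, -0.1]
grip_width: 0.893
```

```bash
python3 -c "
from h import *
rel([490.8,-31.3,4])"
```

```text
t 12.25 tcp [489.9 -31.2  48.3] xang -1.2941 zax [-0.003  0.001 -1.   ] F [ 0.2  0.6 -0.1] grip 76.3 shift [ 0.5 -1.  44.3]
```

Call:
play_rows(motion=[[[0,0,8],[0,0,0]],[[0,0,10],[0,0,0]],[[0,0,10],[0,0,0]],[[0,0,9],[0,0,0]],[[0,0,5],[0,0,0]],[[0,0,2.5],[0,0,0]],[[0,0,0],[0,0,0]],[[0,0,0],[0,0,0]]])

```text
time_s: 12.92
eef_pos: [491.1, -31.4, 4.7]
ee_rot: [-0.0, 0.798, -0.603, 0.0]
force: [-0.1, 0.3, -0.1]
grip_width: 0.893
```

Call:
play_rows(motion=[[[0,0,0],[0,0,0]],[[0,0,0],[0,0,0]],[[0,0,0],[0,0,0]],[[0,0,0],[0,0,0]],[[0,0,0],[0,0,0]],[[0,0,0],[0,0,0]],[[0,0,0],[0,0,0]],[[0,0,0],[0,0,0]],[[0,0,0],[0,0,0]],[[0,0,0],[0,0,0]]], fingers=40, squeeze=40)

```text
time_s: 13.75
eef_pos: [491.1, -31.3, 5.1]
ee_rot: [-0.0, 0.798, -0.603, 0.0]
force: [-1.9, 0.8, 5.7]
grip_width: 0.578
```

```bash
python3 - <<'E'
from fit import *
rel([490.8,-31.3,4]); print(ctrl.sense()["wrist_torque"].round(2))
im=grab("side","side5.png")
p,v=fit({"side":im},rect(-60,60,-25,25,36),[527.3,-20.9,.276]);print(p,v)
E
```

```text
t 13.75 tcp [491.1 -31.3   5.1] xang -1.2939 zax [ 0. -0. -1.] F [-1.9  0.8  5.7] grip 49.3 shift [-0.   0.3  1.1]
[0.36 0.29 0.03]
[518.02764036 -26.84123972   0.8040463 ] -3.0836286544799805
```

Call:
play_rows(motion=[[[0,0,-0.3],[0,0,-0.5]],[[0,0,0],[0,0,-1]],[[0,0,0],[0,0,-1]],[[0,0,0],[0,0,-1]],[[0,0,0],[0,0,-1]],[[0,0,0],[0,0,-1]],[[0,0,0],[0,0,-1]],[[0,0,0],[0,0,-1]],[[0,0,0],[0,0,-1]],[[0,0,0],[0,0,-1]],[[0,0,0],[0,0,-1]],[[0,0,0],[0,0,-1]],[[0,0,0],[0,0,-1]],[[0,0,0],[0,0,-0.4]],[[0,0,0],[0,0,0]]])

```text
time_s: 15.05
eef_pos: [491.2, -31.4, 5.1]
ee_rot: [-0.0, 0.861, -0.509, 0.0]
force: [2.7, -2.4, 6.4]
grip_width: 0.58
```

```bash
python3 -c "
from h import *
rel([563.5,-16.3,4.8])"
```

```text
t 15.05 tcp [491.2 -31.4   5.1] xang -1.0673 zax [ 0.001 -0.    -1.   ] F [ 2.7 -2.4  6.4] grip 49.5 shift [ 21.7 -70.7   0.3]
```

Call:
play_rows(motion=[[[0.7,-2.2,-0.5],[0,0,0]],[[1.4,-4.5,0],[0,0,0]],[[1.4,-4.5,0],[0,0,0]],[[1.4,-4.5,0],[0,0,0]],[[1.4,-4.5,0],[0,0,0]],[[1.4,-4.5,0],[0,0,0]],[[1.4,-4.5,0],[0,0,0]],[[1.4,-4.5,0],[0,0,0]],[[1.4,-4.5,0],[0,0,0]],[[1.4,-4.5,0],[0,0,0]],[[1.4,-4.5,0],[0,0,0]],[[1.4,-4.5,0],[0,0,0]],[[1.4,-4.5,0],[0,0,0]],[[1.4,-4.5,0],[0,0,0]],[[1.4,-4.5,0],[0,0,0]],[[1.4,-4.5,0],[0,0,0]],[[0,-1,0],[0,0,0]],[[0,0,0],[0,0,0]],[[0,0,0],[0,0,0]]])

```text
time_s: 16.63
eef_pos: [561.6, -16.1, 5.1]
ee_rot: [0.001, 0.861, -0.509, -0.002]
force: [-6.6, -1.4, 9.5]
grip_width: 0.581
```

```bash
python3 - <<'E'
from fit import *
rel([563.5,-16.3,4.8])
ims={n:grab(n,n+"6.png") for n in("top","side")}
p=ctrl.sense()["eef_pos"]; yaw=.5035
b=[p[0]+37.7*np.cos(yaw),p[1]+37.7*np.sin(yaw),yaw]; j=[659.7,36.5,.502]
M=np.vstack([rect(-60,60,-25,25,36),seg((60,-25,0),(60,25,0))])
over(ims,[place(M,b),place(JAW,j),place(PLUG,[*place(np.array([[30,0,0.]]),b)[0][:2],0],10)],"ov6.png",{"top":(225,125,60,80,6),"side":(245,160,80,80,5.2)})
for n in ims:
  q,v=fit({n:ims[n]},np.vstack([JAW,HOUS]),j);print(n,"jaw",q,v)
E
```

```text
t 16.63 tcp [561.6 -16.1   5.1] xang -1.0669 zax [-0.005  0.    -1.   ] F [-6.6 -1.4  9.5] grip 49.6 shift [ 1.1 -1.6  0.3]
top jaw [6.63134510e+02 2.84419946e+01 4.97990149e-01] -2.4858200550079346
side jaw [6.55301032e+02 4.42206562e+01 4.71641099e-01] -3.4059243202209473
```

View pics/ov6.png

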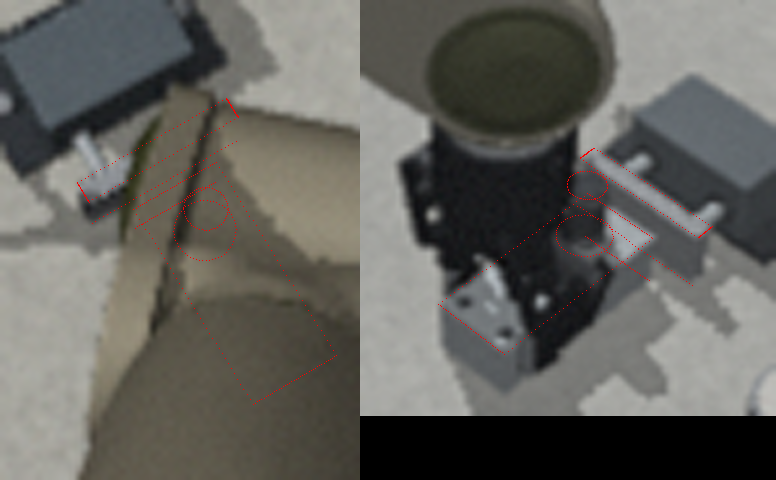

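```bash
python3 - <<'E'
from fit import *
ims={n:cv2.imread(f"pics/{n}0.png")[:,:,::-1] for n in ("top","side")}
M1=np.vstack([rect(0,12,-45,45,42),seg((0,-45,2),(0,45,2))]); M2=np.vstack([M1,seg((42,-45,50),(42,45,50)),seg((42,-45,50),(72,-45,50)),seg((42,45,50),(72,45,50))])
G={n:gmag(im,.8) for n,im in ims.items()}
for nm,M in (("jaw",M1),("jaw+h",M2)):
  for vs in (("top","side"),("top",),("side",)):
    best=[]
    for yaw in np.arange(.44,.57,.005):
      for x in np.arange(-6,6.1,.5):
        for y in np.arange(-6,6.1,.5):
          p=[659.7+x*.877-y*.481,36.5+x*.481+y*.877,yaw]; X=place(M,p); v=0
          for n in vs:
            u=proj(n,X); v+=map_coordinates(G[n],[u[:,1],u[:,0]],order=1).mean()/G[n].std()
          best.append((v,*p,x,y))
    best=np.array(sorted(best)[::-1]); w=best[:40]; print(nm,vs,best[0].round(3),"top40",w.mean(0).round(3),"sd",w.std(0)[[3,4,5]].round(3))
E
```

```text
jaw ('top', 'side') [ 5.63600e+00  6.59502e+02  3.58210e+01  5.00000e-01 -5.00000e-01
 -5.00000e-01] top40 [ 5.62100e+00  6.59398e+02  3.56210e+01  5.02000e-01 -6.88000e-01
 -6.25000e-01] sd [0.009 0.242 0.471]
jaw ('top',) [ 2.67900e+00  6.60026e+02  3.38260e+01  5.00000e-01 -1.00000e+00
 -2.50000e+00] top40 [ 2.67100e+00  6.59796e+02  3.38290e+01  4.98000e-01 -1.20000e+00
 -2.38800e+00] sd [0.009 0.245 0.481]
jaw ('side',) [3.057e+00 6.597e+02 3.650e+01 5.150e-01 0.000e+00 0.000e+00] top40 [ 3.04900e+00  6.59653e+02  3.65600e+01  5.13000e-01 -1.20000e-02
  7.50000e-02] sd [0.013 0.285 0.346]
jaw+h ('top', 'side') [ 5.32100e+00  6.59502e+02  3.58210e+01  5.00000e-01 -5.00000e-01
 -5.00000e-01] top40 [ 5.30300e+00  6.59336e+02  3.59150e+01  5.01000e-01 -6.00000e-01
 -3.38000e-01] sd [0.01  0.278 0.606]
jaw+h ('top',) [ 2.43600e+00  6.59304e+02  3.51420e+01  5.10000e-01 -1.00000e+00
 -1.00000e+00] top40 [ 2.42900e+00  6.58877e+02  3.60770e+01  5.01000e-01 -9.25000e-01
  2.50000e-02] sd [0.015 0.179 1.396]
jaw+h ('side',) [2.915e+00 6.597e+02 3.650e+01 4.900e-01 0.000e+00 0.000e+00] top40 [2.90400e+00 6.59686e+02 3.65780e+01 4.86000e-01 2.50000e-02 7.50000e-02] sd [0.009 0.37  0.441]
```

Call:
play_rows(motion=[[[0.3,-1,-0.5],[0,0,0]],[[0.3,-1,0],[0,0,0]],[[0,-1,0],[0,0,0]],[[0,-1,0],[0,0,0]],[[0,-1,0],[0,0,0]],[[0,-1,0],[0,0,0]],[[0,-1,0],[0,0,0]],[[0,-1,0],[0,0,0]],[[0,-1,0],[0,0,0]],[[0,-1,0],[0,0,0]],[[0,0,0],[0,0,0]]])

```text
time_s: 17.65
eef_pos: [570.5, -11.9, 5.1]
ee_rot: [0.001, 0.861, -0.509, -0.002]
force: [-5.4, -2.9, 5.9]
grip_width: 0.581
```

```bash
cat > st.py <<'E'
from h import *
s=ctrl.sense(); w,x,y,z=s["ee_rot"]; R=Rn.from_quat([x,y,z,w]).as_matrix(); a=.502
S=np.array([[np.cos(a),np.sin(a)],[-np.sin(a),np.cos(a)]])
yaw=np.arctan2(R[1,0],R[0,0])+np.pi/2
q=S@(s["eef_pos"][:2]+97.7*np.array([np.cos(yaw),np.sin(yaw)])-[659.4,35.9])
print("t",round(s["time_s"],2),"face in stop frame",q.round(2),"z",s["eef_pos"][2].round(2),"dyaw",round(yaw-a,4),"zax",R[:,2].round(4),"F stop",(S@s["force"][:2]).round(2),"Fz",s["force"][2].round(1),"tq",s["wrist_torque"].round(2),"grip",round(s["grip_width"]*85.4,1))
E
python3 st.py
```

```text
t 17.65 face in stop frame [-3.27  1.06] z 5.15 dyaw 0.0017 zax [-5.3e-03  2.0e-04 -1.0e+00] F stop [-6.15  0.02] Fz 5.9 tq [-0.5   0.52 -0.1 ] grip 49.6
```

Call:
play_rows(motion=[[[0.2,-1,-0.4],[0,0,0]],[[0.2,-1,0],[0,0,0]],[[0.2,-1,0],[0,0,0]],[[0.2,-1,0],[0,0,0]],[[0.2,-1,0],[0,0,0]],[[0,-1,0],[0,0,0]],[[0,0,0],[0,0,0]]])

```text
time_s: 18.23
eef_pos: [575.0, -9.8, 5.2]
ee_rot: [0.002, 0.861, -0.508, -0.004]
force: [-11.8, -2.9, 8.4]
grip_width: 0.576
```

```bash
python3 st.py
```

```text
t 18.23 face in stop frame [1.73 0.79] z 5.17 dyaw 0.0021 zax [-8.5e-03  5.0e-04 -1.0e+00] F stop [-11.72   3.17] Fz 8.4 tq [-0.54  1.25 -0.02] grip 49.2
```

Call:
play_rows(motion=[[[0,-1,0],[0,0,0]],[[0,-1,0],[0,0,0]],[[0,-1,0],[0,0,0]],[[0,-1,0],[0,0,0]],[[0,0,0],[0,0,0]]])

```text
time_s: 18.65
eef_pos: [578.3, -8.0, 5.2]
ee_rot: [0.002, 0.861, -0.508, -0.004]
force: [-13.6, -4.2, 8.0]
grip_width: 0.581
```

```bash
python3 st.py
```

```text
t 18.65 face in stop frame [5.45 0.72] z 5.19 dyaw 0.002 zax [-9.1e-03  3.0e-04 -1.0e+00] F stop [-13.98   2.85] Fz 8.0 tq [-0.69  1.47 -0.09] grip 49.6
```

Call:
play_rows(motion=[[[0,0,0],[0.2,0,0]],[[0,0,0],[0.2,0,0]],[[0,-1,0],[0.1,0,0]],[[0,-1,0],[0,0,0]],[[0,0,0],[0,0,0]],[[0,0,0],[0,0,0]]])

```text
time_s: 19.15
eef_pos: [579.5, -7.4, 5.2]
ee_rot: [-0.001, 0.861, -0.508, -0.002]
force: [-14.7, -6.5, 9.8]
grip_width: 0.576
```

```bash
python3 st.py
```

```text
t 19.15 face in stop frame [6.84 0.74] z 5.16 dyaw 0.0022 zax [-0.0029  0.0041 -1.    ] F stop [-15.99   1.34] Fz 9.8 tq [-1.29  2.14 -0.13] grip 49.2
```

Call:
play_rows(motion=[[[0,0,-0.4],[0,0,0]],[[0,0,-0.4],[0,0,0]],[[0,0,-0.4],[0,0,0]],[[0,0,0],[0,0,0]],[[0,0,0],[0,0,0]]])

```text
time_s: 19.57
eef_pos: [579.7, -7.1, 5.3]
ee_rot: [-0.002, 0.861, -0.509, -0.002]
force: [-8.0, -5.6, -2.1]
grip_width: 0.573
```

```bash
python3 st.py; cat > tr.py <<'E'
import sys
from fit import *
tag=sys.argv[1]; im=grab("side",f"side{tag}.png")
G=gmag(im,.8); M=np.vstack([seg((0,-45,42),(0,45,42),90),seg((12,-45,42),(12,45,42),90)])
j=np.array([659.4,35.9,.502])
for y0 in (-45,-25,):
  r=[]
  for s in np.arange(-6,31,.5):
    X=np.vstack([seg((x,y0,42),(x,45,42),90) for x in (0,12)])+[s,0,0]
    u=proj("side",place(X,j)); r.append((map_coordinates(G,[u[:,1],u[:,0]],order=1).mean(),s))
  print([(round(float(a)),float(b)) for a,b in sorted(r)[::-1][:5]])
E
python3 tr.py 7; sed 's/im=grab.*/im=cv2.imread("pics\/side0.png")[:,:,::-1]/' tr.py > tr0.py; python3 tr0.py x
```

```text
t 19.57 face in stop frame [7.17 0.79] z 5.25 dyaw 0.0014 zax [-0.0023  0.0049 -1.    ] F stop [-9.68 -1.07] Fz -2.1 tq [-0.97  1.19 -0.28] grip 48.9
[(459, 9.0), (458, 9.5), (456, 8.5), (453, 10.0), (449, 8.0)]
[(427, 9.5), (427, 9.0), (424, 10.0), (423, 8.5), (416, 10.5)]
[(554, 0.5), (552, 0.0), (550, 1.0), (544, -0.5), (538, 1.5)]
[(564, 0.5), (562, 0.0), (559, 1.0), (553, -0.5), (547, 1.5)]
```

Call:
play_rows(motion=[[[0,-1,0],[0,0,0]],[[0,-1,0],[0,0,0]],[[0,-1,0],[0,0,0]],[[0,-1,0],[0,0,0]],[[0,-1,0],[0,0,0]],[[0,-1,0],[0,0,0]],[[0,0,0],[0,0,0]],[[0,0,0],[0,0,0]]])

```text
time_s: 20.28
eef_pos: [584.7, -4.4, 5.2]
ee_rot: [-0.001, 0.861, -0.509, -0.003]
force: [-9.5, -5.8, -1.9]
grip_width: 0.582
```

```bash
python3 st.py; python3 tr.py 8
```

```text
t 20.28 face in stop frame [12.79  0.73] z 5.24 dyaw 0.0013 zax [-0.0032  0.0046 -1.    ] F stop [-11.09  -0.48] Fz -1.9 tq [-1.18  1.5  -0.33] grip 49.7
[(455, 14.5), (454, 14.0), (451, 15.0), (449, 13.5), (443, 15.5)]
[(416, 15.0), (416, 14.5), (412, 15.5), (411, 14.0), (403, 13.5)]
```

Call:
play_rows(motion=[[[0,-0.5,0],[0,0,0]],[[0,-0.4,0],[0,0,0]],[[0,0,0],[0,0,0]],[[0,0,0],[0,0,0]],[[0,0,0],[0,0,0]],[[0,0,0],[0,0,0]]])

```text
time_s: 20.83
eef_pos: [585.3, -4.0, 5.2]
ee_rot: [-0.001, 0.861, -0.509, -0.003]
force: [-10.3, -7.1, -1.1]
grip_width: 0.582
```

```bash
python3 st.py; python3 tr.py 9; python3 - <<'E'
from fit import *
s=ctrl.sense(); p=s["eef_pos"]; yaw=.5035; b=[p[0]+37.7*np.cos(yaw),p[1]+37.7*np.sin(yaw),yaw]
im=cv2.imread("pics/side9.png")[:,:,::-1]; j=[659.4+15*np.cos(.502),35.9+15*np.sin(.502),.502]
over({"side":im},[place(rect(-60,60,-25,25,36),b),place(JAW,j),place(PLUG,[*place(np.array([[30,0,0.]]),b)[0][:2],0],10)],"ov9.png",{"side":(240,155,90,90,6.5)})
E
```

```text
t 20.83 face in stop frame [13.51  0.77] z 5.24 dyaw 0.0013 zax [-0.0037  0.0045 -1.    ] F stop [-12.48  -1.29] Fz -1.1 tq [-1.23  1.6  -0.35] grip 49.7
[(461, 15.0), (459, 14.5), (459, 15.5), (453, 14.0), (451, 16.0)]
[(419, 15.5), (418, 15.0), (414, 16.0), (414, 14.5), (406, 16.5)]
```

View pics/ov9.png

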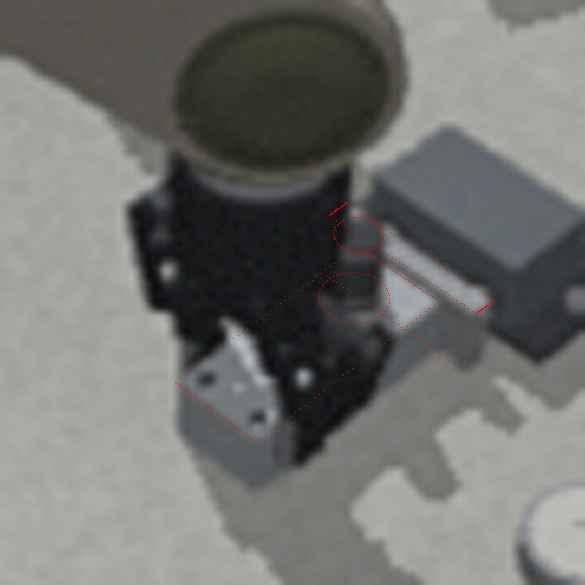

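Call:
play_rows(motion=[[[0,0,0],[0,0,0]],[[0,0,0],[0,0,0]],[[0,0,0],[0,0,0]],[[0,0,0],[0,0,0]],[[0,0,0],[0,0,0]],[[0,0,0],[0,0,0]]])

```text
time_s: 21.38
eef_pos: [585.3, -4.1, 5.2]
ee_rot: [-0.001, 0.861, -0.509, -0.003]
force: [-10.6, -6.0, -0.4]
grip_width: 0.581
```

```bash
python3 st.py; python3 -c "
from h import *
print(ctrl.finish_job())"
```

```text
t 21.38 face in stop frame [13.49  0.76] z 5.23 dyaw 0.0014 zax [-0.0037  0.0045 -1.    ] F stop [-12.19  -0.15] Fz -0.4 tq [-1.23  1.67 -0.37] grip 49.7
the job is handed in; nothing more can be done
None
```

The taper plug is in the bore and released, the block is pressed against the sprung stop at about half its travel, and the job is handed in at 21.4 s with the gripper still holding. I slid the block along the bench, gripped across its solid half.

Last checks:
- **Plug:** on insertion the flange met the block with about 10 N. The picture after release showed it standing upright at home height. Later pictures still matched, although the gripper partly hid it.
- **Jaw travel:** the side picture gave about 14.5–15 mm. The arm's own position gave 13.5 mm, or about 14.7 mm if contact came roughly 1.2 mm early, which earlier readings suggested.
- **Squareness and centring:** the block is square to the fitted stop to about 0.001 rad, though that fit is only good to about 0.01 rad. It is about 0.8 mm off centre, which I left uncorrected.
- **Force:** the tool read a steady 12 N along the push. I put the excess over 9 N down to the block's friction on the bench (about 3 N), but I could not measure that separately. Vertical force was near zero.

While sliding the block, the arm pressed it down with up to about 10 N, so I raised the tool slightly to relieve it. The top camera was blocked by the arm during the push, so the last visual checks are from the side camera only. I did not check the other gauges and tools again at the end.

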